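# Roll the press roller to the red stripe

### The job

Press down the sheet on the press board: with the gripper's fingers pushing along the top of the wooden roller, roll it across the board to the red stripe, so that it comes to rest centred over the stripe and parallel to it, then let go of it. The roller must roll on the board (never be slid, gripped, lifted or pushed from behind by its side), and everything else on the table stays where it is.

Things in the scene. Friction and masses are not known exactly. Their poses are not given: they have to be found in the camera images.
- board: White press board with a paper-coloured face, fixed to the table: 220 mm along its own x, 380 mm along its own y, 12 mm thick. Origin at the centre of its underside, on the table, z up; turned at most about 15 degrees from the world axes. Its upper face is 12 mm above the table. The roller rolls along the board's y.
- stripe: Red painted stripe on the board's face, flat (no bump), 205 mm long along its own x, 24 mm wide along its own y, fixed to the board and parallel to the board's x. Origin at the stripe's centre on the board's upper face, z up. It lies 80 to 180 mm from the roller's start, along either +y or -y of the board.
- roller: Loose solid beech roller with two dark bands near its ends, 80 mm in diameter, 150 mm long, about 0.4 to 0.7 kg, lying on the board parallel to the stripe. Origin at its middle, on the axis (40 mm above the board, so its top is 92 mm above the table); its own x runs along the axis, while y and z turn with it as it rolls.
- roller_mid (a point): Point in the middle of the roller, on its axis (same as the roller's origin). A fingertip on the top must go twice as far as the axis does, or it slips. The board gives a little rolling resistance: left alone the roller coasts only some millimetres. Friction of the roller with board and fingers is about 0.6 (0.5 to 0.7).
- spool_green: Bystander: green thread spool standing beyond the board, 40 mm in diameter, 50 mm high. Origin at the centre of its underside.
- spool_blue: Bystander: blue thread spool standing beyond the board, 40 mm in diameter, 50 mm high. Origin at the centre of its underside.
- button_tin: Bystander: small round metal tin, 60 mm in diameter, 45 mm high, right of the board. Origin at the centre of its underside.
- hoop: Bystander: wooden embroidery hoop lying flat, 170 mm across, 12 mm high, at the right. Origin at the centre of its underside.
- thread_cone: Bystander: yellow thread cone, 68 mm wide, 125 mm high, at the left. Origin at the centre of its underside.
- mug: Bystander: blue mug, 80 mm wide, 90 mm high, at the left. Origin at the centre of its underside.
- glue_brush: Bystander: brush lying flat on the table at the left, origin on its underside.
Mind the look-alikes: they are no part of the job. Leave any purple or turquoise look-alike of the roller alone.

How it is judged:
By the outcome, as a careful person would: the job done as asked, in the order asked, and still so for the second after the job is handed in, with the robot touching nothing.
It also fails if it takes over 58 s, if anything falls off the work surface, if the arm or the gripper's body presses on something with over 40 N, if the wrist force passes 120 N, or if a joint passes its speed limit or range.

### The arm

A 7-joint arm with a two-finger parallel gripper is mounted at the origin on the work surface. World frame = base frame: x ahead of the robot, y to its left, z up, the work surface at z = 0. Lengths are in m, angles in rad, forces in N, time in s.
With the tool pointing down it reaches from about 0.4 to 0.875 m from the base axis. Payload 19.3 kg.
Tool frame: the origin (TCP) lies on the centre line of the jaws, within the pads' length; the fingertips stand 19 mm ahead of it and the grasp point (between the pads) is the TCP (bot.nose_length is the distance from the TCP to the fingertips, in m); y points along the fingers, z is the direction in which the jaws open and shut, and the axes are right-handed (so a half turn about y gives the same grasp; the last joint's range is limited). The gripper opens to 85 mm and grips with 20 to 120 N. Pads are 22 mm wide; open, the fingers measure 114 mm over their backs; the gripper's body (76 mm by 85 mm) begins 54 mm behind the grasp point. The pads swing forward as they close: fully open they stand 13 mm farther back than shut.
Start: joints at [-1.335, 0.521, -0.036, 1.599, 0.021, 1.021, -0.113], TCP at [0.188, 0.596, 0.25] pointing down, gripper open.
Joint ranges: [-2.91, 2.91], [-0.3, 2.13], [-1.5, 1.42], [0.17, 2.43], [-1.26, 4.41], [0.16, 1.93], [-2.52, 2.52]. Speed limits (rad/s): [1.89, 1.89, 2.39, 2.39, 3.01, 3.01, 3.01].

### API

Orientations are given as [roll, pitch, yaw] about the fixed x, y, z axes, in that order (R = Rz(yaw) Ry(pitch) Rx(roll)).
In Python, from workcell import observe, cams, workorder, bot gives the robot as it stands. The module is installed in compiled form; this text tells all that it offers.
- The arm moves only by the tool apply_moves, never from a script. Its arguments are lists of equal length, an entry for each row: "jaw": the opening, from -1 (shut) to 1 (fully open), so that 0 is half open; "translation": the shift along the world's x, y, z in m, a list of three; "angular": the turn, a rotation vector about the world's x, y, z in degrees, a list of three. In form: {"jaw": [jaw, ...], "translation": [[x, y, z], ...], "angular": [[ax, ay, az], ...]}. A call has 1 to 5 rows; each row is the pose to reach, as a shift and turn from the pose commanded when the call began; what a row does not reach only later rows make up. A row lasts 1/10 s, in which the tool goes at most 50 mm and 8.59 degrees, less where a joint would pass 70% of its speed; a pose out of reach is approached as far as the arm can. A call with a gripper value outside its range is refused whole. The fingers move at their own pace and stop on an object; "newtons" is the grip in N (left out, the last holds). Time passes only in rows, so rows that repeat a pose let the fingers close. It gives the time, the measured TCP pose, the force and the opening at its end, in the units of the state.
- observe(): the state, without advancing time (a new reading comes with each control period).
- cams.grab_frame(name): name is "side" or "top"; returns a dict with "pixels" (480x640x3 uint8, red, green, blue), "mtx" (3x3 intrinsics, pixels), "R" (3x3) and "t" (3): a world point X has camera coordinates R X + t. Camera axes: x right, y down, z forward; pixel columns grow to the right and rows downward; lengths in m; the calibration is good to about 2 mm. A picture is of the moment at which its call begins. There is no depth.
- workorder.job_done(): hands the job in, once; it reports no verdict.
The state is a dict: "clock": time; "qpos": joint angles; "qd": joint speeds; "joint_efforts": joint torques, N m; "position": TCP position; "tool_rot": TCP orientation; "force": force on the tool from outside, world axes, zero at the start; "moment": the same for the moment, N m; "grip_width": finger opening in m.
Only numpy, scipy, OpenCV 4.12 (cv2) and the standard library are available. Lean on these libraries where they do the work, as an engineer would, in place of code of your own. Each camera call takes 0.05 s, during which the arm holds its last target. There are 200 camera calls.

## Working session

There is one attempt and no reset: what is moved stays moved. The work goes in short steps, Python scripts to look and compute and a tool call to move; the robot and the scene stay as the last step left them, time stands still between calls to the robot, and variables do not carry over. Pictures are saved under pics/ and viewed, about 8 in all and at most 12, crops included, and the job is handed in when it is done.

Besides the shell and the picture viewer there is one more tool, called after ">>>" by a JSON object that holds its "api" and its "payload", one argument or row to a line. apply_moves: Moves the arm, as the interface text tells. Its arguments: {"type":"object","properties":{"jaw":{"type":"array"},"translation":{"type":"array"},"angular":{"type":"array"},"newtons":{"type":"number"}},"required":["jaw","translation","angular"]}

```bash
mkdir -p pics; python3 - <<'E'
from workcell import observe,cams,bot
import cv2,numpy as np
for n in("top","side"):
    f=cams.grab_frame(n); cv2.imwrite(f"pics/{n}0.png",f["pixels"][:,:,::-1]); np.savez(f"{n}.npz",**f); print(n,f["mtx"],f["R"],f["t"])
s=observe();print(s,bot.nose_length)
E
```

```text
top [[553.7059851    0.         322.63374654]
 [  0.         553.7059851  239.81818504]
 [  0.           0.           1.        ]] [[ 0.0318924  -0.9994899   0.00167625]
 [-0.97653596 -0.03151725 -0.21303566]
 [ 0.21297982  0.00515729 -0.97704299]] [0.0082143  0.57970894 1.67324673]
side [[618.05392987   0.         327.05267136]
 [  0.         618.05392987 236.13969978]
 [  0.           0.           1.        ]] [[ 0.97635236 -0.21500737 -0.0225367 ]
 [-0.15122663 -0.60476389 -0.78191505]
 [ 0.15448812  0.76683275 -0.62297749]] [-0.54748895  0.15333873  1.51032351]
{'clock': 0.1, 'qpos': array([-1.33522749,  0.52196289, -0.03634746,  1.59992216,  0.02119237,
        1.02111566, -0.11279318]), 'qd': array([ 0.00014666, -0.00222143, -0.00010017, -0.00130058, -0.00027881,
       -0.00011101,  0.00197339]), 'joint_efforts': array([ 3.38294005e-03, -9.28481698e+01,  1.98367484e+00, -3.70533872e+01,
        1.81346212e-02,  5.39166445e-03, -4.61479328e-05]), 'position': array([0.18807618, 0.59574138, 0.2497881 ]), 'tool_rot': array([-1.57181835e+00, -5.50301700e-05, -3.05760108e-01]), 'force': array([-0.3131343 , -0.83092759,  0.20303859]), 'moment': array([ 0.02146536, -0.012712  , -0.01308198]), 'grip_width': 0.0856022712871088} 0.019
```

View pics/top0.png

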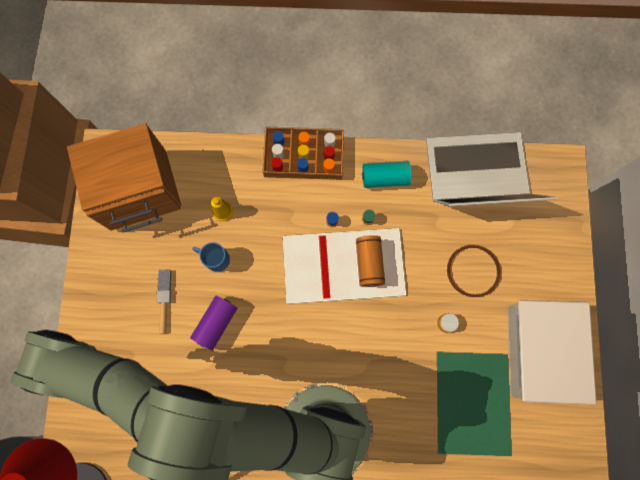

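View pics/side0.png

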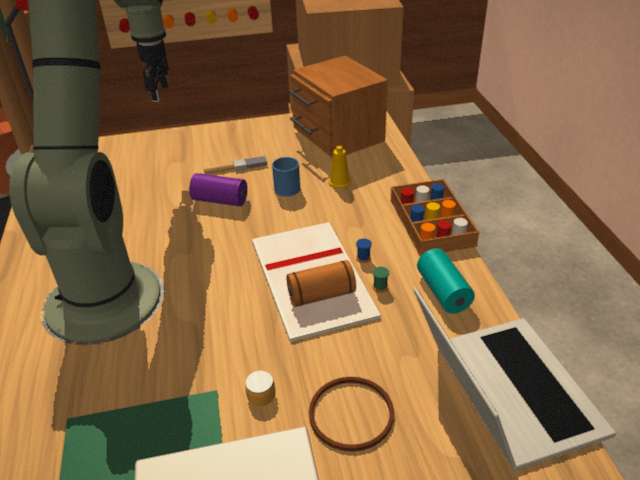

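The top view shows three candidates: the wooden roller with dark bands at (370,261) on the board, a purple look-alike at (214,323) and a turquoise one at (387,174). I choose the wooden one. The stripe is at (325,267), which is towards world +y. Next is a close crop to check this.

```bash
python3 - <<'E'
import cv2
i=cv2.imread("pics/top0.png")[218:312,270:420]
cv2.imwrite("pics/crop.png",cv2.resize(i,None,fx=5,fy=5,interpolation=cv2.INTER_CUBIC))
i=cv2.imread("pics/side0.png")[215:345,240:390]
cv2.imwrite("pics/crops.png",cv2.resize(i,None,fx=4,fy=4,interpolation=cv2.INTER_CUBIC))
E
```

```text
(no output)
```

View pics/crop.png

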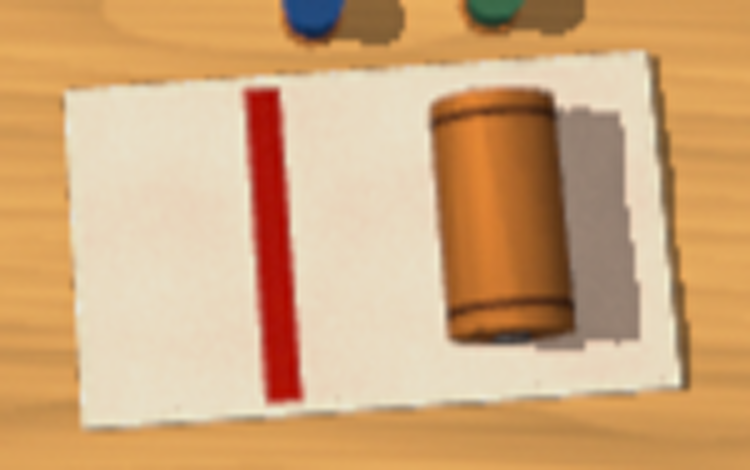

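View pics/crops.png

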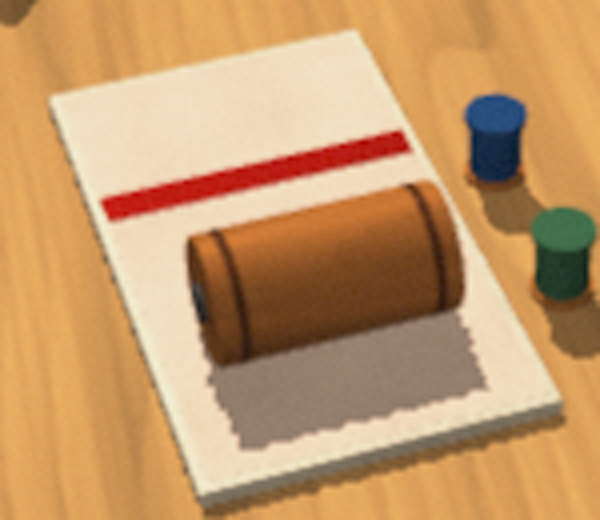

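```bash
cat > m.py <<'E'
import numpy as np,cv2
from scipy.optimize import least_squares
def cam(n):
    f=np.load(n+".npz"); return f["mtx"],f["R"],f["t"]
C={n:cam(n) for n in("top","side")}
def proj(n,X):
    K,R,t=C[n]; c=(X@R.T+t)@K.T; return c[:,:2]/c[:,2:]
def px(n,p):
    s,o={"top":(5,(270,218)),"side":(4,(240,215))}[n]; return (np.array(p,float)+.5)/s-.5+np.array(o)
def rz(a): return np.array([[np.cos(a),-np.sin(a),0],[np.sin(a),np.cos(a),0],[0,0,1]])
def cyl(p,z=.052):
    a=np.linspace(0,2*np.pi,73); P=np.array([[s*.075,.04*np.cos(b),.04*np.sin(b)] for s in(-1,1) for b in a])
    return P@rz(p[2]).T+[p[0],p[1],z]
def rollres(p,obs):
    r=[]
    for n,q in obs.items():
        h=cv2.convexHull(proj(n,cyl(p)).astype(np.float32)); r+=[cv2.pointPolygonTest(h,tuple(map(float,v)),True) for v in q]
    return r
E
python3 - <<'E'
from m import *
B=np.array([[.11,.19,.012],[.11,-.19,.012],[-.11,-.19,.012],[-.11,.19,.012]])
bo={"top":px("top",[(64,90),(646,51),(682,386),(83,428)]),"side":px("side",[(356,30),(563,404),(203,497),(52,98)])}
for ns in(["top"],["side"],["top","side"]):
    r=least_squares(lambda p:np.concatenate([(proj(n,B@rz(p[2]).T+[p[0],p[1],0])-bo[n]).ravel() for n in ns]),[.6,0,0]);print("board",ns,r.x,np.degrees(r.x[2]),np.abs(r.fun).max())
b=r.x
so={"top":px("top",[(245,90),(279,88),(302,400),(267,404)]),"side":px("side",[(405,130),(412,152),(108,222),(101,200)])}
S=np.array([[.1025,.012,0],[.1025,-.012,0],[-.1025,-.012,0],[-.1025,.012,0]])
def sp(p): return S@rz(p[2]).T+[p[0],p[1],.012]
for ns in(["top"],["side"],["top","side"]):
    r=least_squares(lambda p:np.concatenate([(proj(n,sp(p))-so[n]).ravel() for n in ns]),[.6,0,0]);print("stripe",ns,r.x,np.degrees(r.x[2]),np.abs(r.fun).max())
s=r.x
ro={"top":px("top",[(431,115),(440,220),(449,325),(554,105),(564,215),(574,322),(490,87),(515,343)]),"side":px("side",[(187,250),(222,364),(260,221),(310,209),(425,182),(245,360),(350,334),(450,309),(464,260)])}
for ns in(["top"],["side"],["top","side"]):
    r=least_squares(rollres,[b[0],b[1]-.06,b[2]],kwargs=dict(obs={n:ro[n] for n in ns}),diff_step=1e-3,x_scale=[.1,.1,.1]);print("roller",ns,r.x,np.degrees(r.x[2]),np.abs(r.fun).max())
p=r.x
for nm,v in(("stripe-board",s),("roller-board",p)): print(nm,rz(b[2]).T@[v[0]-b[0],v[1]-b[1],0])
E
```

```text
board ['top'] [ 0.51032141 -0.04196202  0.10229233] 5.860918824041219 0.3448969562936668
board ['side'] [ 0.51113572 -0.0472087   0.10257885] 5.8773351299776 0.9419886766611398
board ['top', 'side'] [ 0.51099512 -0.04435024  0.10262436] 5.8799427881389486 1.1186770212554507
stripe ['top'] [0.50375548 0.01923591 0.10234555] 5.863968077975694 0.4271446200805258
stripe ['side'] [0.50462422 0.01664774 0.10040282] 5.752657600247321 0.7440768035980341
stripe ['top', 'side'] [0.50436382 0.01817694 0.10134902] 5.806871284220307 0.7767711681062224
roller ['top'] [ 0.51855995 -0.1233223   0.10062283] 5.765263504987808 0.47339091350566304
roller ['side'] [ 0.51971951 -0.12532689  0.08524007] 4.883896395017727 0.9492334601109964
roller ['top', 'side'] [ 0.51944518 -0.12431326  0.09348329] 5.356197700187732 1.1697102433139266
stripe-board [-0.00019086  0.06287756  0.        ]
roller-board [ 0.00021385 -0.08040797  0.        ]
```

The crops confirm the banded wooden roller at about (0.519,-0.124), with an axis yaw of 5.8°. The stripe is 143 mm away along board +y, direction (-0.102, 0.995). Next I move above the roller with the jaw open and the opening direction along the roller axis.

>>> {"api": "apply_moves", "payload": {
  "jaw": [1,1,1,1,1],
  "translation": [
    [0.0185,-0.041,0],
    [0.037,-0.082,0],
    [0.0555,-0.123,0],
    [0.074,-0.164,0],
    [0.0925,-0.205,0]
  ],
  "angular": [
    [0,0,-3.7],
    [0,0,-7.4],
    [0,0,-11.1],
    [0,0,-14.8],
    [0,0,-18.5]
  ]
}}

```text
clock: 0.6
position: [0.2811, 0.3891, 0.2502]
tool_rot: [-1.571, 0.0, -0.631]
force: [1.5, 0.6, 0.2]
grip_width: 0.0852
```

>>> {"api": "apply_moves", "payload": {
  "jaw": [1,1,1,1,1],
  "translation": [
    [0.0185,-0.041,0],
    [0.037,-0.082,0],
    [0.0555,-0.123,0],
    [0.074,-0.164,0],
    [0.0925,-0.205,0]
  ],
  "angular": [
    [0,0,-3.7],
    [0,0,-7.4],
    [0,0,-11.1],
    [0,0,-14.8],
    [0,0,-18.5]
  ]
}}

```text
clock: 1.1
position: [0.3735, 0.1842, 0.2504]
tool_rot: [-1.571, 0.0, -0.954]
force: [1.0, -0.3, -0.4]
grip_width: 0.0852
```

>>> {"api": "apply_moves", "payload": {
  "jaw": [1,1,1,1,1],
  "translation": [
    [0.0185,-0.041,0],
    [0.037,-0.082,0],
    [0.0555,-0.123,0],
    [0.074,-0.164,0],
    [0.0925,-0.205,0]
  ],
  "angular": [
    [0,0,-3.7],
    [0,0,-7.4],
    [0,0,-11.1],
    [0,0,-14.8],
    [0,0,-18.5]
  ]
}}

```text
clock: 1.6
position: [0.466, -0.0208, 0.2503]
tool_rot: [-1.571, 0.0, -1.277]
force: [0.6, 1.7, -1.0]
grip_width: 0.0851
```

>>> {"api": "apply_moves", "payload": {
  "jaw": [1,1,1,1,1],
  "translation": [
    [0.018,-0.039,-0.02],
    [0.036,-0.079,-0.04],
    [0.0545,-0.118,-0.07],
    [0.0545,-0.118,-0.105],
    [0.0545,-0.118,-0.125]
  ],
  "angular": [
    [0,0,-3.7],
    [0,0,-7.4],
    [0,0,-11],
    [0,0,-11],
    [0,0,-11]
  ]
}}

```text
clock: 2.1
position: [0.5192, -0.1383, 0.1225]
tool_rot: [-1.574, -0.0, -1.469]
force: [0.3, 0.5, 0.5]
grip_width: 0.0858
```

```bash
python3 - <<'E'
from workcell import cams
import cv2
a=cams.grab_frame("side")["pixels"][190:320,250:400,::-1]
cv2.imwrite("pics/c2.png",cv2.resize(a,None,fx=5,fy=4.5,interpolation=cv2.INTER_CUBIC))
E
```

```text
(no output)
```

View pics/c2.png

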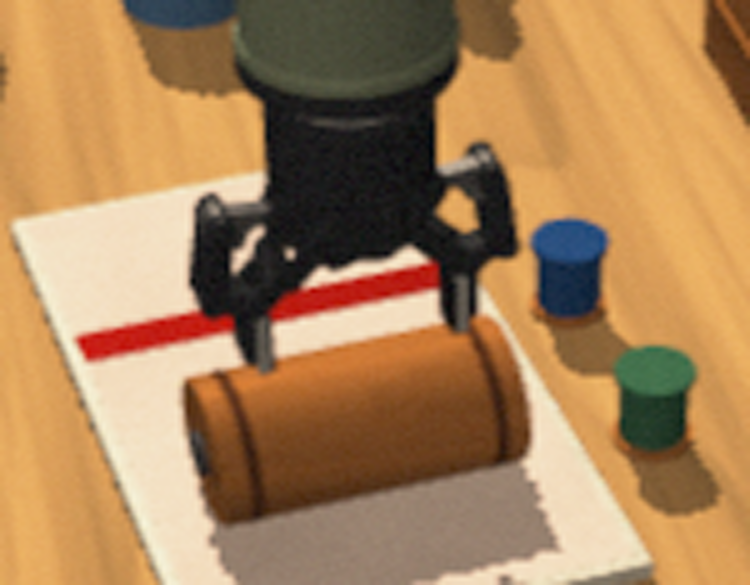

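The fingertips straddle the roller symmetrically, about 20 mm above its top. I descend gently.

>>> {"api": "apply_moves", "payload": {
  "jaw": [1,1,1,1],
  "translation": [
    [0,0,-0.008],
    [0,0,-0.014],
    [0,0,-0.018],
    [0,0,-0.018]
  ],
  "angular": [
    [0,0,0],
    [0,0,0],
    [0,0,0],
    [0,0,0]
  ]
}}

```text
clock: 2.55
position: [0.5204, -0.1368, 0.1075]
tool_rot: [-1.57, -0.0, -1.466]
force: [0.4, 0.3, -0.1]
grip_width: 0.0855
```

>>> {"api": "apply_moves", "payload": {
  "jaw": [1,1,1],
  "translation": [
    [0,0,-0.002],
    [0,0,-0.003],
    [0,0,-0.003]
  ],
  "angular": [
    [0,0,0],
    [0,0,0],
    [0,0,0]
  ]
}}

```text
clock: 2.85
position: [0.5203, -0.137, 0.1044]
tool_rot: [-1.571, -0.0, -1.466]
force: [0.1, -0.1, 0.2]
grip_width: 0.0852
```

>>> {"api": "apply_moves", "payload": {
  "jaw": [1,1],
  "translation": [
    [0,0,-0.002],
    [0,0,-0.002]
  ],
  "angular": [
    [0,0,0],
    [0,0,0]
  ]
}}

```text
clock: 3.05
position: [0.5201, -0.137, 0.1021]
tool_rot: [-1.571, 0.0, -1.467]
force: [-1.2, -0.8, 0.1]
grip_width: 0.0853
```

>>> {"api": "apply_moves", "payload": {
  "jaw": [1,1],
  "translation": [
    [0,0,-0.002],
    [0,0,-0.002]
  ],
  "angular": [
    [0,0,0],
    [0,0,0]
  ]
}}

```text
clock: 3.25
position: [0.5201, -0.137, 0.1001]
tool_rot: [-1.571, 0.0, -1.467]
force: [0.4, 0.4, 0.7]
grip_width: 0.0856
```

>>> {"api": "apply_moves", "payload": {
  "jaw": [1,1],
  "translation": [
    [0,0,-0.001],
    [0,0,-0.001]
  ],
  "angular": [
    [0,0,0],
    [0,0,0]
  ]
}}

```text
clock: 3.45
position: [0.5201, -0.137, 0.0992]
tool_rot: [-1.571, 0.0, -1.467]
force: [-0.1, 0.7, -0.3]
grip_width: 0.0852
```

>>> {"api": "apply_moves", "payload": {
  "jaw": [1,1],
  "translation": [
    [0,0,-0.001],
    [0,0,-0.001]
  ],
  "angular": [
    [0,0,0],
    [0,0,0]
  ]
}}

```text
clock: 3.65
position: [0.5202, -0.137, 0.0982]
tool_rot: [-1.571, 0.0, -1.467]
force: [-0.0, 0.4, 0.2]
grip_width: 0.0854
```

>>> {"api": "apply_moves", "payload": {
  "jaw": [1,1],
  "translation": [
    [0,0,-0.001],
    [0,0,-0.001]
  ],
  "angular": [
    [0,0,0],
    [0,0,0]
  ]
}}

```text
clock: 3.85
position: [0.5203, -0.1371, 0.0974]
tool_rot: [-1.571, -0.0, -1.467]
force: [-0.5, -1.0, 4.2]
grip_width: 0.0855
```

>>> {"api": "apply_moves", "payload": {
  "jaw": [1,1],
  "translation": [
    [0,0,-0.001],
    [0,0,-0.001]
  ],
  "angular": [
    [0,0,0],
    [0,0,0]
  ]
}}

```text
clock: 4.05
position: [0.5204, -0.1376, 0.097]
tool_rot: [-1.57, -0.001, -1.467]
force: [-3.4, -1.7, 16.3]
grip_width: 0.0857
```

Contact made at 16 N. First half of the first stroke.

>>> {"api": "apply_moves", "payload": {
  "jaw": [1,1,1,1,1],
  "translation": [
    [-0.0003,0.003,0],
    [-0.0008,0.008,0],
    [-0.0014,0.014,0],
    [-0.002,0.02,0],
    [-0.0026,0.026,0]
  ],
  "angular": [
    [0,0,0],
    [0,0,0],
    [0,0,0],
    [0,0,0],
    [0,0,0]
  ]
}}

```text
clock: 4.55
position: [0.5177, -0.1115, 0.0975]
tool_rot: [-1.57, -0.0, -1.467]
force: [-8.0, -1.0, 31.4]
grip_width: 0.0855
```

>>> {"api": "apply_moves", "payload": {
  "jaw": [1,1,1,1,1],
  "translation": [
    [-0.0006,0.006,0.0006],
    [-0.0012,0.012,0.0008],
    [-0.0018,0.018,0.0008],
    [-0.0024,0.024,0.0006],
    [-0.003,0.03,0.0004]
  ],
  "angular": [
    [0,0,0],
    [0,0,0],
    [0,0,0],
    [0,0,0],
    [0,0,0]
  ]
}}

```text
clock: 5.05
position: [0.5145, -0.0808, 0.0969]
tool_rot: [-1.571, 0.0, -1.467]
force: [-2.2, -0.2, 3.7]
grip_width: 0.0853
```

>>> {"api": "apply_moves", "payload": {
  "jaw": [1,1,1,1,1],
  "translation": [
    [0,0,0.01],
    [0.001,-0.01,0.02],
    [0.003,-0.029,0.02],
    [0.003,-0.029,0.02],
    [0.003,-0.029,0.02]
  ],
  "angular": [
    [0,0,0],
    [0,0,0],
    [0,0,0],
    [0,0,0],
    [0,0,0]
  ]
}}

```text
clock: 5.55
position: [0.5177, -0.111, 0.1173]
tool_rot: [-1.57, -0.0, -1.468]
force: [-0.7, 1.2, -0.1]
grip_width: 0.0852
```

```bash
python3 - <<'E'
from workcell import cams
import cv2
a=cams.grab_frame("side")["pixels"][:,:,::-1]; cv2.imwrite("pics/s3.png",a)
a=a[195:325,240:390]
cv2.imwrite("pics/c3.png",cv2.resize(a,None,fx=4,fy=4,interpolation=cv2.INTER_CUBIC))
E
```

```text
(no output)
```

View pics/c3.png

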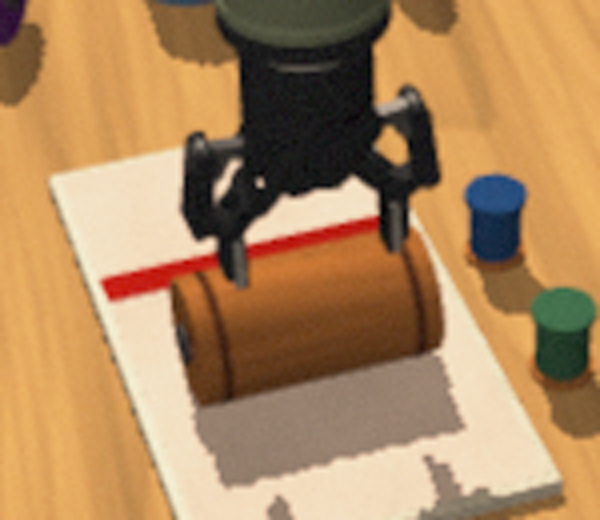

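The roller has rolled toward the stripe and looks parallel to it. I measure it from the side view.

```bash
cat > side.py <<'E'
from m import *
def fit(pts,off,g,s=4):
    q=(np.array(pts,float)+.5)/s-.5+np.array(off)
    r=least_squares(rollres,g,kwargs=dict(obs={"side":q}),diff_step=1e-3,x_scale=[.1,.1,.1])
    p=r.x; ref=np.array([.51972,-.12533]); sp=np.array([.50462,.01665]); d=np.array([-.1016,.9948])
    print(p,np.degrees(p[2]),"maxres",np.abs(r.fun).max(),"rolled",(p[:2]-ref)@d,"to go",(sp-p[:2])@d)
E
python3 -c "
from side import *
fit([(171,290),(203,404),(225,400),(320,378),(430,353),(443,310),(300,250),(350,239),(200,272),(415,228)],(240,195),[.517,-.096,.1])"
```

```text
[ 0.51510186 -0.09040743  0.07242995] 4.14993043847968 maxres 0.7421638765985998 rolled 0.03521017445262633 to go 0.10756568954737367
```

>>> {"api": "apply_moves", "payload": {
  "jaw": [1,1,1,1,1],
  "translation": [
    [-0.0008,0.008,-0.01],
    [-0.0008,0.008,-0.016],
    [-0.0008,0.008,-0.0185],
    [-0.0008,0.008,-0.0195],
    [-0.0008,0.008,-0.02]
  ],
  "angular": [
    [0,0,0],
    [0,0,0],
    [0,0,0],
    [0,0,0],
    [0,0,0]
  ]
}}

```text
clock: 6.1
position: [0.5166, -0.1025, 0.0969]
tool_rot: [-1.571, -0.0, -1.467]
force: [-5.8, -1.9, 22.4]
grip_width: 0.0852
```

>>> {"api": "apply_moves", "payload": {
  "jaw": [1,1,1,1,1],
  "translation": [
    [-0.0003,0.003,0.0003],
    [-0.0008,0.008,0.0004],
    [-0.0014,0.014,0.0005],
    [-0.002,0.02,0.0005],
    [-0.0026,0.026,0.0005]
  ],
  "angular": [
    [0,0,0],
    [0,0,0],
    [0,0,0],
    [0,0,0],
    [0,0,0]
  ]
}}

```text
clock: 6.6
position: [0.5138, -0.0761, 0.0976]
tool_rot: [-1.571, 0.0, -1.466]
force: [-8.3, -1.0, 20.9]
grip_width: 0.0854
```

>>> {"api": "apply_moves", "payload": {
  "jaw": [1,1,1,1,1],
  "translation": [
    [-0.0006,0.006,0],
    [-0.0012,0.012,0],
    [-0.0018,0.018,0],
    [-0.0022,0.022,0],
    [-0.0024,0.024,0]
  ],
  "angular": [
    [0,0,0],
    [0,0,0],
    [0,0,0],
    [0,0,0],
    [0,0,0]
  ]
}}

```text
clock: 7.1
position: [0.5113, -0.0516, 0.0972]
tool_rot: [-1.572, 0.0, -1.466]
force: [-4.1, 0.7, 9.7]
grip_width: 0.0857
```

>>> {"api": "apply_moves", "payload": {
  "jaw": [1,1,1,1,1],
  "translation": [
    [0,0,0.01],
    [0.001,-0.01,0.02],
    [0.0027,-0.026,0.02],
    [0.0027,-0.026,0.02],
    [0.0027,-0.026,0.02]
  ],
  "angular": [
    [0,0,0],
    [0,0,0],
    [0,0,0],
    [0,0,0],
    [0,0,0]
  ]
}}

```text
clock: 7.6
position: [0.5146, -0.0786, 0.1176]
tool_rot: [-1.57, -0.0, -1.467]
force: [0.2, -0.5, 0.6]
grip_width: 0.085
```

```bash
python3 - <<'E'
from workcell import cams
import cv2
a=cams.grab_frame("side")["pixels"][:,:,::-1]
a=a[175:305,240:390]
cv2.imwrite("pics/c4.png",cv2.resize(a,None,fx=4,fy=4,interpolation=cv2.INTER_CUBIC))
E
```

```text
(no output)
```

View pics/c4.png

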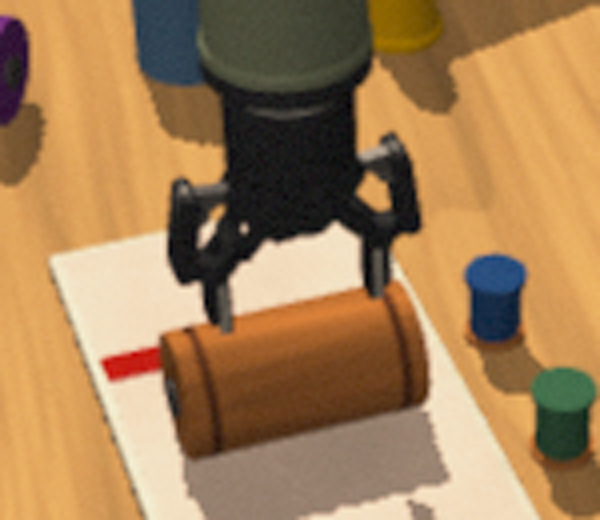

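```bash
python3 -c "
from side import *
fit([(160,345),(192,457),(215,452),(300,431),(410,404),(428,365),(290,303),(340,293),(185,327),(400,283)],(240,175),[.513,-.06,.1])"
```

```text
[ 0.51209198 -0.06431566  0.08964898] 5.136508221496473 maxres 0.9513450709158827 rolled 0.061472068088770516 to go 0.08130379591122948
```

>>> {"api": "apply_moves", "payload": {
  "jaw": [1,1,1,1,1],
  "translation": [
    [-0.0001,0.001,-0.01],
    [-0.0001,0.001,-0.016],
    [-0.0001,0.001,-0.019],
    [-0.0001,0.001,-0.02],
    [-0.0001,0.001,-0.0205]
  ],
  "angular": [
    [0,0,0],
    [0,0,0],
    [0,0,0],
    [0,0,0],
    [0,0,0]
  ]
}}

```text
clock: 8.15
position: [0.5142, -0.0774, 0.0969]
tool_rot: [-1.571, -0.0, -1.467]
force: [-7.5, -2.5, 21.7]
grip_width: 0.0851
```

>>> {"api": "apply_moves", "payload": {
  "jaw": [1,1,1,1,1],
  "translation": [
    [-0.0003,0.003,0.0002],
    [-0.0008,0.008,0.0004],
    [-0.0014,0.014,0.0005],
    [-0.002,0.02,0.0005],
    [-0.0026,0.026,0.0005]
  ],
  "angular": [
    [0,0,0],
    [0,0,0],
    [0,0,0],
    [0,0,0],
    [0,0,0]
  ]
}}

```text
clock: 8.65
position: [0.5114, -0.0511, 0.0976]
tool_rot: [-1.571, 0.0, -1.467]
force: [-8.2, -1.7, 23.2]
grip_width: 0.0859
```

>>> {"api": "apply_moves", "payload": {
  "jaw": [1,1,1,1,1],
  "translation": [
    [-0.0006,0.006,0],
    [-0.0012,0.012,0],
    [-0.0018,0.018,0],
    [-0.0024,0.024,0],
    [-0.0027,0.027,0]
  ],
  "angular": [
    [0,0,0],
    [0,0,0],
    [0,0,0],
    [0,0,0],
    [0,0,0]
  ]
}}

```text
clock: 9.15
position: [0.5086, -0.0235, 0.0971]
tool_rot: [-1.572, 0.0, -1.466]
force: [-3.7, 0.6, 6.7]
grip_width: 0.0853
```

>>> {"api": "apply_moves", "payload": {
  "jaw": [1,1,1,1,1],
  "translation": [
    [0,0,0.01],
    [0.001,-0.01,0.02],
    [0.0027,-0.027,0.02],
    [0.0027,-0.027,0.02],
    [0.0027,-0.027,0.02]
  ],
  "angular": [
    [0,0,0],
    [0,0,0],
    [0,0,0],
    [0,0,0],
    [0,0,0]
  ]
}}

```text
clock: 9.65
position: [0.5119, -0.0518, 0.1177]
tool_rot: [-1.57, -0.0, -1.468]
force: [0.1, -0.2, 0.3]
grip_width: 0.0854
```

>>> {"api": "apply_moves", "payload": {
  "jaw": [1,1,1,1,1],
  "translation": [
    [-0.0001,0.001,-0.01],
    [-0.0001,0.001,-0.016],
    [-0.0001,0.001,-0.019],
    [-0.0001,0.001,-0.02],
    [-0.0001,0.001,-0.0205]
  ],
  "angular": [
    [0,0,0],
    [0,0,0],
    [0,0,0],
    [0,0,0],
    [0,0,0]
  ]
}}

```text
clock: 10.15
position: [0.5115, -0.0503, 0.0968]
tool_rot: [-1.571, -0.0, -1.467]
force: [-6.9, -2.1, 20.4]
grip_width: 0.0856
```

>>> {"api": "apply_moves", "payload": {
  "jaw": [1,1,1,1,1],
  "translation": [
    [-0.0003,0.003,0.0002],
    [-0.0008,0.008,0.0004],
    [-0.0014,0.014,0.0005],
    [-0.002,0.02,0.0005],
    [-0.0026,0.026,0.0005]
  ],
  "angular": [
    [0,0,0],
    [0,0,0],
    [0,0,0],
    [0,0,0],
    [0,0,0]
  ]
}}

```text
clock: 10.65
position: [0.5087, -0.024, 0.0976]
tool_rot: [-1.571, 0.0, -1.467]
force: [-7.5, -1.1, 22.4]
grip_width: 0.0852
```

>>> {"api": "apply_moves", "payload": {
  "jaw": [1,1,1,1,1],
  "translation": [
    [-0.0006,0.006,0],
    [-0.0012,0.012,0],
    [-0.0018,0.018,0],
    [-0.0024,0.024,0],
    [-0.0027,0.027,0]
  ],
  "angular": [
    [0,0,0],
    [0,0,0],
    [0,0,0],
    [0,0,0],
    [0,0,0]
  ]
}}

```text
clock: 11.15
position: [0.5058, 0.0036, 0.0971]
tool_rot: [-1.572, 0.0, -1.466]
force: [-4.6, 0.8, 7.5]
grip_width: 0.0858
```

>>> {"api": "apply_moves", "payload": {
  "jaw": [1,1,1,1,1],
  "translation": [
    [0,0,0.01],
    [0.001,-0.01,0.02],
    [0.0027,-0.027,0.02],
    [0.0027,-0.027,0.02],
    [0.0027,-0.027,0.02]
  ],
  "angular": [
    [0,0,0],
    [0,0,0],
    [0,0,0],
    [0,0,0],
    [0,0,0]
  ]
}}

```text
clock: 11.65
position: [0.5092, -0.0247, 0.1177]
tool_rot: [-1.57, -0.0, -1.468]
force: [0.5, 0.4, 0.5]
grip_width: 0.0853
```

```bash
python3 - <<'E'
from workcell import cams
import cv2
a=cams.grab_frame("side")["pixels"][:,:,::-1]
a=a[155:285,225:375]
cv2.imwrite("pics/c5.png",cv2.resize(a,None,fx=4,fy=4,interpolation=cv2.INTER_CUBIC))
E
```

```text
(no output)
```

View pics/c5.png

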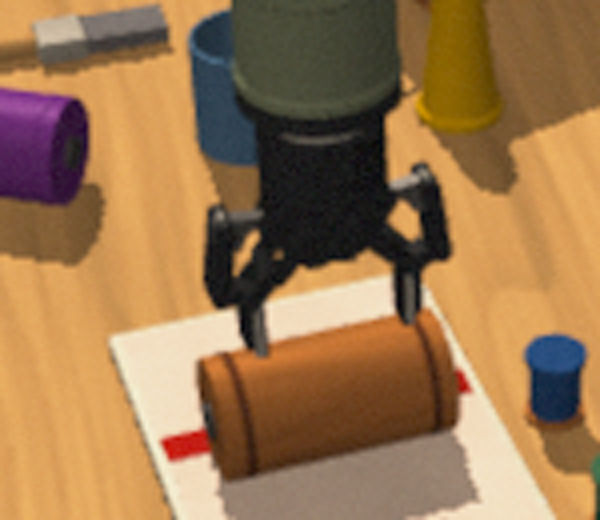

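```bash
python3 -c "
from side import *
fit([(197,375),(228,480),(255,473),(350,450),(440,428),(459,390),(310,333),(370,319),(217,353),(432,310)],(225,155),[.507,-.01,.1])"
```

```text
[ 0.50673866 -0.00875744  0.1029053 ] 5.896039308909443 maxres 0.7195176354373891 rolled 0.11728528969317259 to go 0.025490574306827416
```

>>> {"api": "apply_moves", "payload": {
  "jaw": [1,1,1,1,1],
  "translation": [
    [-0.0001,0.001,-0.01],
    [-0.0001,0.001,-0.016],
    [-0.0001,0.001,-0.019],
    [-0.0001,0.001,-0.02],
    [-0.0001,0.001,-0.0205]
  ],
  "angular": [
    [0,0,0],
    [0,0,0],
    [0,0,0],
    [0,0,0],
    [0,0,0]
  ]
}}

```text
clock: 12.2
position: [0.5087, -0.0233, 0.0967]
tool_rot: [-1.571, -0.0, -1.467]
force: [-5.7, -3.0, 18.9]
grip_width: 0.0854
```

>>> {"api": "apply_moves", "payload": {
  "jaw": [1,1,1,1,1],
  "translation": [
    [-0.0003,0.003,0.0002],
    [-0.0008,0.008,0.0004],
    [-0.0014,0.014,0.0005],
    [-0.002,0.02,0.0005],
    [-0.0026,0.026,0.0005]
  ],
  "angular": [
    [0,0,0],
    [0,0,0],
    [0,0,0],
    [0,0,0],
    [0,0,0]
  ]
}}

```text
clock: 12.7
position: [0.506, 0.003, 0.0976]
tool_rot: [-1.571, 0.0, -1.467]
force: [-7.1, -0.9, 22.2]
grip_width: 0.0854
```

>>> {"api": "apply_moves", "payload": {
  "jaw": [1,1,1,1,1],
  "translation": [
    [-0.0006,0.006,0],
    [-0.0012,0.012,0],
    [-0.0018,0.018,0],
    [-0.0022,0.022,0],
    [-0.0024,0.0245,0]
  ],
  "angular": [
    [0,0,0],
    [0,0,0],
    [0,0,0],
    [0,0,0],
    [0,0,0]
  ]
}}

```text
clock: 13.2
position: [0.5034, 0.0279, 0.0973]
tool_rot: [-1.572, 0.0, -1.466]
force: [-6.4, -0.5, 11.2]
grip_width: 0.0853
```

>>> {"api": "apply_moves", "payload": {
  "jaw": [1,1,1,1,1],
  "translation": [
    [0,0,0],
    [0,0,0],
    [0,0,0.001],
    [0,0,0.004],
    [0,0,0.02]
  ],
  "angular": [
    [0,0,0],
    [0,0,0],
    [0,0,0],
    [0,0,0],
    [0,0,0]
  ]
}}

```text
clock: 13.7
position: [0.5033, 0.0274, 0.1164]
tool_rot: [-1.573, -0.0, -1.466]
force: [-0.3, 0.2, 1.2]
grip_width: 0.085
```

>>> {"api": "apply_moves", "payload": {
  "jaw": [1,1,1,1,1],
  "translation": [
    [0,0,0.04],
    [0,0.02,0.08],
    [0,0.05,0.11],
    [0,0.09,0.13],
    [0,0.13,0.13]
  ],
  "angular": [
    [0,0,0],
    [0,0,0],
    [0,0,0],
    [0,0,0],
    [0,0,0]
  ]
}}

```text
clock: 14.2
position: [0.5049, 0.1591, 0.25]
tool_rot: [-1.567, 0.002, -1.467]
force: [1.3, 0.1, -0.4]
grip_width: 0.0858
```

>>> {"api": "apply_moves", "payload": {
  "jaw": [1,1,1,1,1],
  "translation": [
    [0,0.045,0],
    [0,0.09,0],
    [0,0.13,0],
    [0,0.16,0],
    [0,0.16,0]
  ],
  "angular": [
    [0,0,0],
    [0,0,0],
    [0,0,0],
    [0,0,0],
    [0,0,0]
  ]
}}

```text
clock: 14.7
position: [0.5028, 0.322, 0.2465]
tool_rot: [-1.571, 0.001, -1.461]
force: [-0.6, -0.8, -0.8]
grip_width: 0.0853
```

```bash
python3 - <<'E'
from workcell import cams
import cv2,numpy as np
a=cams.grab_frame("top")["pixels"][:,:,::-1]; cv2.imwrite("pics/t6.png",a)
b=cams.grab_frame("side")["pixels"][:,:,::-1]; cv2.imwrite("pics/s6.png",b)
A=cv2.resize(a[218:312,270:420],(600,376),interpolation=cv2.INTER_CUBIC)
cv2.imwrite("pics/c6.png",cv2.resize(a[218:312,270:420],None,fx=5,fy=5,interpolation=cv2.INTER_CUBIC))
cv2.imwrite("pics/c7.png",cv2.resize(b[155:285,225:375],None,fx=4,fy=4,interpolation=cv2.INTER_CUBIC))
E
```

```text
(no output)
```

View pics/c6.png

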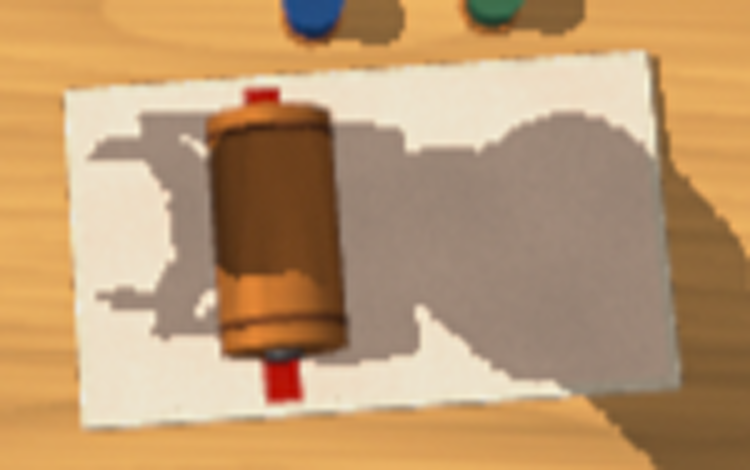

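View pics/c7.png

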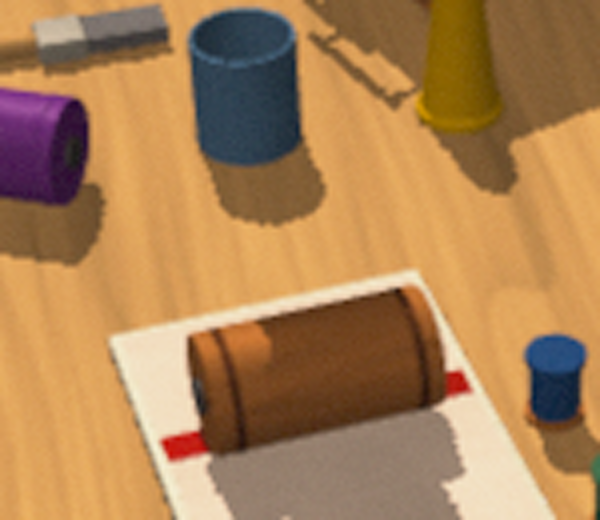

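The roller lies over the stripe, and red shows at both ends. I fit both views to check its centring.

```bash
python3 - <<'E'
from m import *
T=(np.array([(207,130),(214,235),(221,340),(330,115),(339,220),(347,335),(268,102),(285,360)],float)+.5)/5-.5+[270,218]
S=(np.array([(188,352),(215,456),(240,450),(340,426),(430,404),(445,360),(260,319),(340,301),(408,287)],float)+.5)/4-.5+[225,155]
st={"top":(.50376,.01924),"side":(.50462,.01665),"both":(.50436,.01818)}
for k,o in(("top",{"top":T}),("side",{"side":S}),("both",{"top":T,"side":S})):
    r=least_squares(rollres,[.505,.017,.1],kwargs=dict(obs=o),diff_step=1e-3,x_scale=[.1]*3); p=r.x
    e=rz(.1015).T@np.array([p[0]-st[k][0],p[1]-st[k][1],0])
    print(k,p,np.degrees(p[2]),"stripe frame mm",e[:2]*1000,np.abs(r.fun).max())
E
```

```text
top [0.50391158 0.01722382 0.10220506] 5.855918551522045 stripe frame mm [-0.05349023 -2.02116206] 0.33903198773974497
side [0.50482173 0.01542125 0.0923939 ] 5.2937806973792485 stripe frame mm [ 0.0761896  -1.24286348] 0.9240596963825615
both [0.50453386 0.01646624 0.09804652] 5.617651675930871 stripe frame mm [-6.77807480e-04 -1.72255305e+00] 0.9170817899932079
```

The roller is within about 2 mm of centre and parallel to the stripe to under 0.5°, and the arm is clear. I hand in.

```bash
python3 -c "
from workcell import workorder,observe
print(workorder.job_done(),observe()['clock'])"
```

```text
the job is handed in; nothing more can be done
the job is handed in; nothing more can be done
```

The roller now rests on the red stripe, and I handed the job in at about 15 s on the robot's clock. I rolled it there in five strokes, with both open fingertips pressing on its top. The downward force read about 4 to 31 N at the end of each move call. Between strokes I lifted clear before going back.

- **Centring:** fitting both camera views puts the roller about 1.7 mm short of the stripe's centre line (top view 2.0 mm, side view 1.2 mm). Along the stripe it is within 0.1 mm. I left the shortfall as it was.
- **Parallel:** it is within about 0.2° of the stripe. The top view agrees to about 0.01°; the side view reads about 0.5° off, and it already read the roller about 0.9° lower than the top view before I moved anything.
- **Rolling:** in strokes two to five it moved about half as far as the fingertips, as it should without slipping. In the first stroke it moved about 35 mm where I expected 28 mm. I took that for coasting as the fingers left it or for measuring error, and did not check further.
- **Surroundings:** the blue spool, mug, cone, brush and purple look-alike looked unmoved in the last close-up views, and so did the visible edge of the green spool. I did not check the tin and hoop again, but the arm never went near them. The arm is clear of everything.

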